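# Wedge a sagging plant shelf up to the height gauge

## Task

Level the little plant shelf: take the loose orange wedge by its thick heel, lay it flat on the table and slide it, thin end first, straight in under the middle of the shelf's front edge until the shelf bears lightly on the red foot of the height gauge. Stop pushing as soon as you feel it bear (never more than 12 N on the foot) and leave the wedge to hold the shelf up. Keep the gripper off the shelf and the gauge, and leave the other things where they are.

Things in the scene. Friction and masses are not known exactly. Their poses are not given: they have to be found in the camera images.
- stand: Fixed stand frame: two dark wooden side runners (inner faces 186 mm apart, outer 214, 10 mm high) and a rear block. Origin on the table under the middle of the shelf's front bar; x points to the rear (the way in for the wedge), y left, z up. Place and yaw vary; the open front faces the robot.
- shelf: Light wooden shelf 210 wide, 152 deep, 12 mm thick, with three terracotta pots, about 0.65 kg (varies 30%), hinged at the rear: its front swings up freely. Origin on the hinge axis (stand x = 150, z = 26 mm), axes as the stand's at rest. A steel bar, 10 mm thick, runs along y under the front edge at stand x = 0; at rest its underside is 8 mm above the table.
- gauge: Height gauge, fixed left of the stand: steel post, 103 mm high; origin at its foot (stand x = 35, y = 145 mm), axes as the stand's. A clamped arm (top under 75 mm) reaches right over the shelf; its red foot, 18 mm wide, is at stand x = 35, y = 45 mm. The foot's height varies and is NOT measured: the front bar must rise 4 to 10.5 mm until the shelf meets it. See wedge_tip for its stiffness.
- wedge: Loose orange wedge, 144 long, 32 mm wide, 0.1 kg, flat on the table right of the stand. Origin on its underside where taper and heel meet; x points to the thin end: height falls evenly from 21 mm at x = 0 to 3 mm at x = 108 mm. The heel is a block from x = -36 to 0, 32 wide, 44 mm high. Friction, about 0.6 (varies 20%), holds it wherever it is left under the bar.
- wedge_tip (a point): Middle of the thin end, 108 mm ahead of the wedge's origin, 1.5 mm above its underside. The taper meets the bar when the tip is 30 mm behind the bar; the shelf meets the gauge's foot at 53 to 93 mm. From there the foot's load and the push needed grow by about 2.5 and 3 N for each mm farther in; before it the push is a steady 4 to 12 N.
- wedge_heel (a point): Where to grip the wedge, across its 32 mm width (y): middle of the heel, 18 mm behind the origin, 30 mm above the underside.
- duck: Small yellow rubber duck, 56x46x42 mm, a bystander at the right, beyond the wedge; origin under its middle.
- clay_pot: Empty terracotta pot, 65 mm wide, 50 mm high, a bystander left of the stand; origin under its middle.
- glue: Small amber bottle with a black dropper cap, 34 mm wide, 102 mm high, a bystander at the left; origin under its middle.
Mind the look-alikes: they are no part of the job. Leave any pink or purple look-alike of the gauge alone.

How it is judged:
By the outcome, as a careful person would: the job done as asked, in the order asked, and still so for the second after the job is handed in, with the robot touching nothing.
It also fails if it takes over 72 s, if anything falls off the work surface, if the arm or the gripper's body presses on something with over 40 N, if the wrist force passes 120 N, or if a joint passes its speed limit or range.

## Robot

A 7-joint arm with a two-finger parallel gripper is mounted at the origin on the work surface; the furniture and walls round the work are solid. World frame = base frame: x ahead of the robot, y to its left, z up, the work surface at z = 0. Lengths are in mm, angles in rad, forces in N, time in s.
With the tool pointing down it reaches from about 400 to 875 mm from the base axis. Payload 19.3 kg.
Tool frame: the origin (TCP) lies at the very end of the fingers, on their centre line; the grasp point (between the pads) lies 19 mm behind it; z points along the fingers, y is the line along which they close (so a half turn about z gives the same grasp; the last joint's range is limited). The gripper opens to 85 mm and grips with 20 to 120 N. Pads are 22 mm wide; open, the fingers measure 114 mm over their backs; the gripper's body (76 mm by 85 mm) begins 54 mm behind the grasp point. The pads swing forward as they close: fully open they stand 13 mm farther back than shut.
Start: joints at [1.168, 0.521, -0.036, 1.599, 0.021, 1.021, -0.113], TCP at [204.153, -590.707, 200.791] pointing down, gripper open.
Joint ranges: [-2.91, 2.91], [-0.3, 2.13], [-1.5, 1.42], [0.17, 2.43], [-1.26, 4.41], [0.16, 1.93], [-2.52, 2.52]. Speed limits (rad/s): [1.89, 1.89, 2.39, 2.39, 3.01, 3.01, 3.01].

## Interface

Orientations are given as a rotation vector (axis times angle).
In Python, from cell import readout, vision, env gives the robot as it stands.
- The arm moves only by the tool arm_command, never from a script. Its argument "plan" is a list of rows, each a list of 7 numbers: the opening, from 0 (shut) to 1 (fully open), then the shift along the tool's x, y, z in m, then the turn, a rotation vector about the tool's x, y, z in degrees. In form: [[grip, dx, dy, dz, rx, ry, rz], ...]. A call has 1 to 8 rows; each row shifts and turns the commanded pose from where the row before left it, along the tool's axes as they then stand; what a row does not reach is not made up. A row lasts 1/10 s, in which the tool goes at most 50 mm and 8.59 degrees, less where a joint would pass 70% of its speed; a pose out of reach is approached as far as the arm can. A call with a gripper value outside its range is refused whole. The fingers move at their own pace and stop on an object; the grip force is fixed at half the most. Time passes only in rows, so rows that do not move let the fingers close. It gives the time, the measured TCP pose, the force, the opening and the grip force at its end, in the units of the state.
- readout.observe(): the state, without advancing time (a new reading comes with each control period).
- vision.snapshot(name): name is "scene" or "top" or "wrist"; returns the picture (480x640x3 uint8, red, green, blue); there is no depth.
- vision.calibration(name): a dict with "K" (3x3 intrinsics, pixels), "view" (4x4, takes a point from world to camera coordinates); the wrist camera has in their place "hand_eye" (4x4, takes a point from camera to tool coordinates, whose origin is the TCP and whose axes are the flange's). Camera axes: x right, y down, z forward; pixel columns grow to the right and rows downward; lengths in mm; the calibration is good to about 2 mm. A picture is of the moment at which its call begins: read the wrist's pose just before it. calibration takes no time and is no camera call.
- env.finish_job(): hands the job in; it is judged then, once.
The state is a dict: "time": time; "joint_pos": joint angles; "joint_velocities": joint speeds; "joint_efforts": joint torques, N m; "tool_pos": TCP position; "eef_rot": TCP orientation; "wrist_force": force on the tool from outside, world axes, zero at the start; "moment": the same for the moment, N m; "grip_width": finger opening in mm; "gripper_force": force on a finger pad.
Only numpy, scipy, OpenCV 4.12 (cv2) and the standard library are available. Lean on these libraries where they do the work, as an engineer would, in place of code of your own. Each camera call takes 0.05 s, during which the arm holds its last target. There are 200 camera calls.

## Working session

There is one attempt and no reset: what is moved stays moved. The work goes in short steps, Python scripts to look and compute and a tool call to move; the robot and the scene stay as the last step left them, time stands still between calls to the robot, and variables do not carry over. Pictures are saved under pics/ and viewed, at most 11 in all, crops included, and the job is handed in when it is done.

Besides the shell and the picture viewer there is one more tool, called after "Call:" in YAML: its name, and indented under it one key for each argument. arm_command: Moves the arm, as the interface text tells. Its arguments: {"type":"object","properties":{"plan":{"type":"array","items":{"type":"array","items":{"type":"number"}}}},"required":["plan"]}

```bash
ls; mkdir -p pics; python3 - <<'E'
from cell import readout, vision, env
import cv2,numpy as np
s=readout.observe();print({k:np.round(v,3) for k,v in s.items()})
for n in("scene","top"):
    cv2.imwrite(f"pics/{n}0.png",vision.snapshot(n)[:,:,::-1])
    c=vision.calibration(n);print(n,np.round(c["K"],1).tolist(),np.round(c["view"],3).tolist())
print(vision.calibration("wrist"))
E
```

```text
pics
{'time': np.float64(0.0), 'joint_pos': array([ 1.168,  0.522, -0.036,  1.6  ,  0.021,  1.021, -0.113]), 'joint_velocities': array([-0.   ,  0.002,  0.   , -0.   ,  0.002,  0.002,  0.002]), 'joint_efforts': array([-1.0000e-03, -9.2711e+01,  1.9790e+00, -3.6994e+01,  1.8000e-02,
        8.0000e-03, -0.0000e+00]), 'tool_pos': array([ 204.018, -590.375,  200.249]), 'eef_rot': array([-3.097, -0.52 ,  0.   ]), 'wrist_force': array([-0.018,  0.255,  0.208]), 'moment': array([ 0.06 , -0.015, -0.076]), 'gripper_force': np.float64(0.0), 'grip_width': np.float64(85.38)}
scene [[484.0, 0.0, 321.9], [0.0, 484.0, 235.2], [0.0, 0.0, 1.0]] [[-0.892, -0.452, -0.016, 546.527], [-0.337, 0.687, -0.643, 192.964], [0.302, -0.568, -0.765, 1100.006], [0.0, 0.0, 0.0, 1.0]]
top [[612.8, 0.0, 318.1], [0.0, 612.8, 250.4], [0.0, 0.0, 1.0]] [[-0.005, -1.0, -0.007, 61.485], [-0.997, 0.005, -0.082, 602.54], [0.082, 0.007, -0.997, 1483.447], [0.0, 0.0, 0.0, 1.0]]
{'K': array([[337.09788929,   0.        , 324.48624119],
       [  0.        , 337.09788929, 238.16565724],
       [  0.        ,   0.        ,   1.        ]]), 'hand_eye': array([[ 9.92472957e-04, -9.45955933e-01, -3.24293675e-01,
         8.24214173e+01],
       [ 9.99999210e-01,  6.88763939e-04,  1.05130586e-03,
         4.51874403e-01],
       [-7.71127222e-04, -3.24294462e-01,  9.45955870e-01,
        -1.72005583e+02],
       [ 0.00000000e+00,  0.00000000e+00,  0.00000000e+00,
         1.00000000e+00]])}
```

View pics/top0.png

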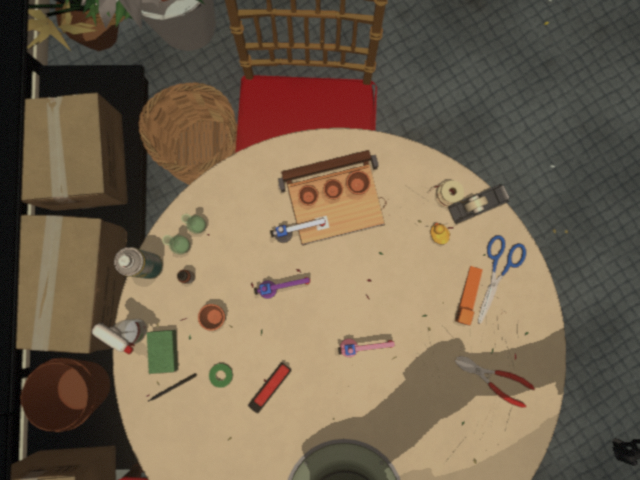

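View pics/scene0.png

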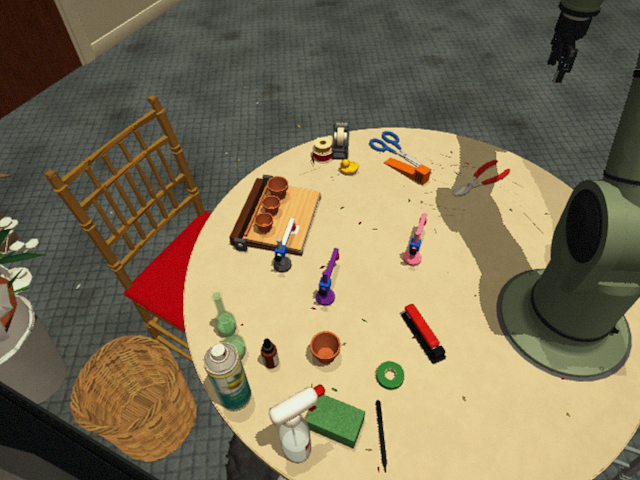

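Top view: orange wedge (469,295), with the heel end near (466,318) and the thin end near (474,268). Shelf front corners are at (302,243) and (384,224), the white-armed real gauge at (283,231), the purple look-alike at (268,289) and the pink one at (349,348).
Could be taken for the wedge: duck (440,233), red stapler (270,387), clay pot (211,317). Only (469,295) is orange with a thick heel.

```bash
cat > h.py <<'E'
import cv2,numpy as np
from scipy.spatial.transform import Rotation as R
from cell import readout, vision, env
def cam(n,state=None):
    c=vision.calibration(n)
    if n=="wrist":
        T=np.eye(4);T[:3,:3]=R.from_rotvec(state["eef_rot"]).as_matrix();T[:3,3]=state["tool_pos"]
        M=T@c["hand_eye"]
    else: M=np.linalg.inv(c["view"])
    return c["K"],M
def ray(c,uv,z):
    K,M=c;uv=np.atleast_2d(np.array(uv,float))
    d=np.c_[uv,np.ones(len(uv))]@np.linalg.inv(K).T@M[:3,:3].T
    o=M[:3,3];return o+d*((z-o[2])/d[:,2])[:,None]
def proj(c,P):
    K,M=c;V=np.linalg.inv(M);q=(np.atleast_2d(P)@V[:3,:3].T+V[:3,3])@K.T
    return q[:,:2]/q[:,2:]
def orange(im):
    h=cv2.cvtColor(im,cv2.COLOR_RGB2HSV);return cv2.inRange(h,(5,190,90),(13,255,255))
E
python3 - <<'E'
from h import *
im=cv2.imread("pics/top0.png")[:,:,::-1].copy();c=cam("top")
m=orange(im);n,l,s,ce=cv2.connectedComponentsWithStats(m)
for i in range(1,n):
    if s[i,4]>40: print(s[i],ce[i])
i=1+np.argmax(s[1:,4]);P=np.argwhere(l==i)[:,::-1].astype(np.float32)
b=cv2.boxPoints(cv2.minAreaRect(P));print(b,np.round(ray(c,b,15)))
for nm,uv,z in(("shelf FL",(302,243),30),("shelf FR",(384,224),30),("rearL",(283,187),25),("rearR",(375,160),25),("post",(284,231),100),("purple",(268,289),100),("purptip",(308,281),70),("pink",(349,348),100),("pinktip",(393,345),70),("scis",(487,318),5)):
    print(nm,np.round(ray(c,uv,z)))
a=cv2.resize(im[230:340,420:540],None,fx=5,fy=5,interpolation=2)
b2=cv2.resize(im[140:260,260:400],None,fx=4.5,fy=4.5,interpolation=2)[:540]
k=np.zeros((550,600+0,3),np.uint8);cv2.imwrite("pics/w1.png",a[:,:,::-1]);cv2.imwrite("pics/s1.png",b2[:,:,::-1])
E
```

```text
[[252.  78.]
 [252.  78.]
 [252.  78.]
 [252.  78.]] [[1043.  224.   15.]
 [1043.  224.   15.]
 [1043.  224.   15.]
 [1043.  224.   15.]]
shelf FL [[621.  98.  30.]]
shelf FR [[ 667. -104.   30.]]
rearL [[761. 145.  25.]]
rearR [[828. -84.  25.]]
post [[643. 138. 100.]]
purple [[507. 175. 100.]]
purptip [[526.  83.  70.]]
pink [[370. -12. 100.]]
pinktip [[ 374. -117.   70.]]
scis [[ 435. -357.    5.]]
```

View pics/w1.png

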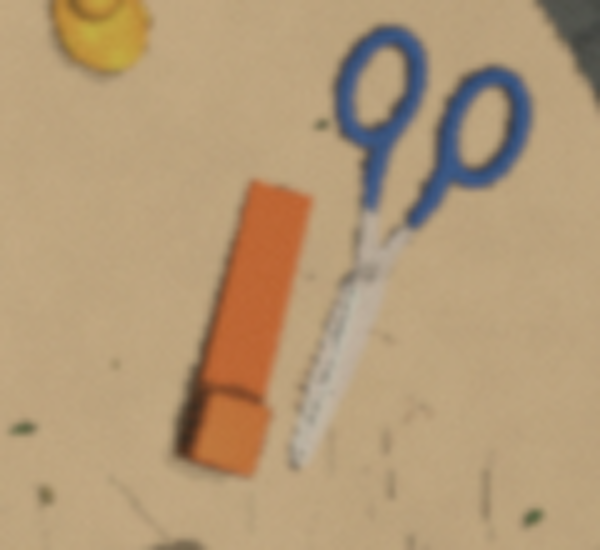

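View pics/s1.png

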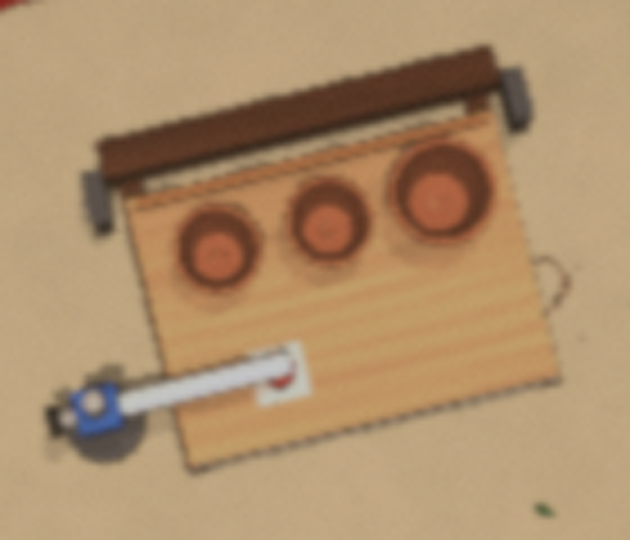

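The crop confirms the choice: an orange taper with a heel at bottom (231,433 in the crop), thin end up at (280,190), and scissors about 17 mm to the right of the heel. The shelf's yaw is about 14°, with corners at (302,244) and (384,224) in the top view.

```bash
cat >> h.py <<'E'
def go(xyz,yaw,s=None):
    """tool-axis shift (m) and turn (deg) to tool down with tool x at yaw(deg)"""
    s=s or readout.observe();A=R.from_rotvec(s["eef_rot"])
    B=R.from_matrix(np.array([[np.cos(np.radians(yaw)),np.sin(np.radians(yaw)),0],[np.sin(np.radians(yaw)),-np.cos(np.radians(yaw)),0],[0,0,-1]]).T)
    d=A.inv().apply(np.array(xyz)-s["tool_pos"]);r=(A.inv()*B).as_rotvec(degrees=True)
    print("at",np.round(s["tool_pos"],1),"shift mm",np.round(d,1),"turn",np.round(r,2),"t",s["time"])
E
python3 - <<'E'
from h import *
c=cam("top");t=ray(c,(476,268),3)[0];h=ray(c,(466.2,316.6),44)[0]
d=t-h;yaw=np.degrees(np.arctan2(d[1],d[0]));print(t,h,np.hypot(*d[:2]),yaw)
go([h[0]-20,h[1],150],yaw)
E
```

```text
[ 558.4712154  -333.83689445    3.        ] [ 439.50075469 -296.99887312   44.        ] 124.54320670343918 -17.204619670340477
at [ 204.1 -590.4  200.3] shift mm [ 299.5 -206.9   50.5] turn [-5.000e-02  2.000e-02  3.627e+01] t 0.1
```

Call:
arm_command:
  plan:
    - [0.9, 0.037, -0.026, 0.006, 0, 0, 0]
    - [0.8, 0.037, -0.026, 0.006, 0, 0, 0]
    - [0.7, 0.037, -0.026, 0.006, 0, 0, 0]
    - [0.6, 0.037, -0.026, 0.006, 0, 0, 0]
    - [0.6, 0.037, -0.026, 0.006, 0, 0, 0]
    - [0.6, 0.037, -0.026, 0.006, 0, 0, 0]
    - [0.6, 0.037, -0.026, 0.006, 0, 0, 0]
    - [0.6, 0.037, -0.026, 0.006, 0, 0, 0]

```text
time: 0.9
tool_pos: [416.7, -295.8, 152.5]
eef_rot: [-3.098, -0.52, 0.0]
wrist_force: [0.5, -0.8, 0.2]
grip_width: 51.6
gripper_force: 0.0
```

Call:
arm_command:
  plan:
    - [0.6, 0, 0, 0, 0, 0, 7]
    - [0.6, 0, 0, 0, 0, 0, 7]
    - [0.6, 0, 0, 0, 0, 0, 7]
    - [0.6, 0, 0, 0, 0, 0, 7]
    - [0.6, 0, 0, 0, 0, 0, 8]
    - [0.6, 0, 0, 0, 0, 0, 0]
    - [0.6, 0, 0, 0, 0, 0, 0]

```text
time: 1.6
tool_pos: [416.0, -297.2, 152.7]
eef_rot: [-3.108, 0.456, 0.001]
wrist_force: [-0.6, 0.9, -0.9]
grip_width: 51.3
gripper_force: 0.0
```

```bash
python3 - <<'E'
from h import *
s=readout.observe();im=vision.snapshot("wrist");cv2.imwrite("pics/wr1.png",im[:,:,::-1])
c=cam("wrist",s);print(s["tool_pos"],s["eef_rot"],s["grip_width"])
print(proj(c,[[439.5,-297,44],[558.5,-333.8,3]]))
E
```

```text
[ 415.96974258 -297.22708847  152.67391831] [-3.10833162e+00  4.55538146e-01  5.73462761e-04] 51.26122935622142
[[314.71048359 198.23972762]
 [316.08583545  42.10656918]]
```

View pics/wr1.png

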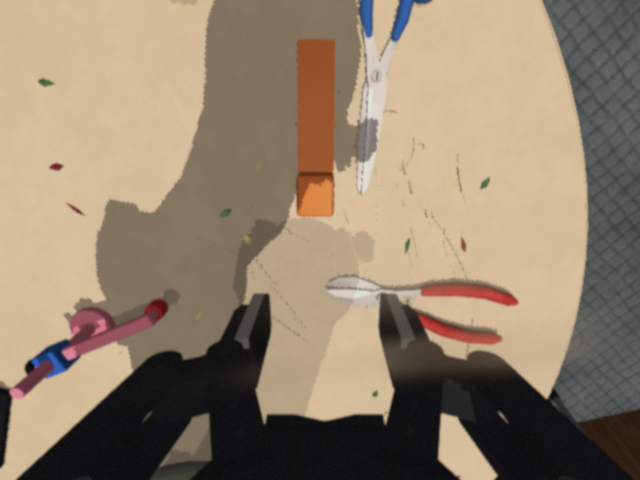

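The heel top is centred at (315,194) and the thin end at (316,41), both within about 4 px of the prediction. The pliers at (350,290) and the scissors tip at (363,188) are close to the heel.

```bash
python3 - <<'E'
from h import *
s=readout.observe();c=cam("wrist",s)
h=ray(c,(315.5,194.5),44)[0];t=ray(c,(316,41),3)[0];d=t-h
yaw=np.degrees(np.arctan2(d[1],d[0]));print(h,t,np.hypot(*d[:2]),yaw)
p=ray(c,[(363,188),(360,290)],4);u=d[:2]/np.hypot(*d[:2]);print("scis/pliers in heel axes",[( (q-h)[:2]@u, u[0]*(q-h)[1]-u[1]*(q-h)[0]) for q in p])
go([*h[:2],13],yaw); go([*h[:2],70],yaw)
E
```

```text
[ 442.37245566 -298.67083424   44.        ] [ 559.32015964 -334.10150365    3.        ] 122.19696314345198 -16.854796021493957
scis/pliers in heel axes [(np.float64(-1.6996238015226872), np.float64(-44.457442602391104)), (np.float64(-110.6034154760643), np.float64(-45.72076004710176))]
at [ 416.  -297.3  152.7] shift mm [ 25.7  -6.3 139.7] turn [-0.    0.01  0.16] t 1.65
at [ 416.  -297.3  152.7] shift mm [25.7 -6.3 82.7] turn [-0.    0.01  0.16] t 1.65
```

Call:
arm_command:
  plan:
    - [0.6, 0.012, -0.003, 0, 0, 0, 0]
    - [0.6, 0.012, -0.003, 0.03, 0, 0, 0]
    - [0.6, 0, 0, 0.04, 0, 0, 0]
    - [0.6, 0, 0, 0.035, 0, 0, 0]
    - [0.6, 0, 0, 0.025, 0, 0, 0]
    - [0.6, 0, 0, 0.009, 0, 0, 0]
    - [0.6, 0, 0, 0, 0, 0, 0]

```text
time: 2.35
tool_pos: [440.7, -298.4, 13.0]
eef_rot: [-3.107, 0.461, 0.002]
wrist_force: [-0.8, 0.7, 0.1]
grip_width: 51.0
gripper_force: 0.0
```

Call:
arm_command:
  plan:
    - [0.2, 0, 0, 0, 0, 0, 0]
    - [0.2, 0, 0, 0, 0, 0, 0]
    - [0.2, 0, 0, 0, 0, 0, 0]
    - [0.2, 0, 0, 0, 0, 0, 0]
    - [0.2, 0, 0, 0, 0, 0, 0]

```text
time: 2.85
tool_pos: [440.9, -298.8, 14.2]
eef_rot: [3.107, -0.462, 0.001]
wrist_force: [-0.4, -0.0, -0.2]
grip_width: 16.8
gripper_force: 0.0
```

The fingers closed to 16.8 mm with no force, so they missed the heel. I'll look.

```bash
python3 - <<'E'
from h import *
s=readout.observe();a=vision.snapshot("wrist");b=vision.snapshot("scene")
b=cv2.resize(b[80:260,340:560],(480,393),interpolation=2)
k=np.zeros((480,800,3),np.uint8);k[:393,320:]=b;k[:240,:320]=cv2.resize(a,(320,240))
cv2.imwrite("pics/miss.png",k[:,:,::-1])
E
```

```text
(no output)
```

View pics/miss.png

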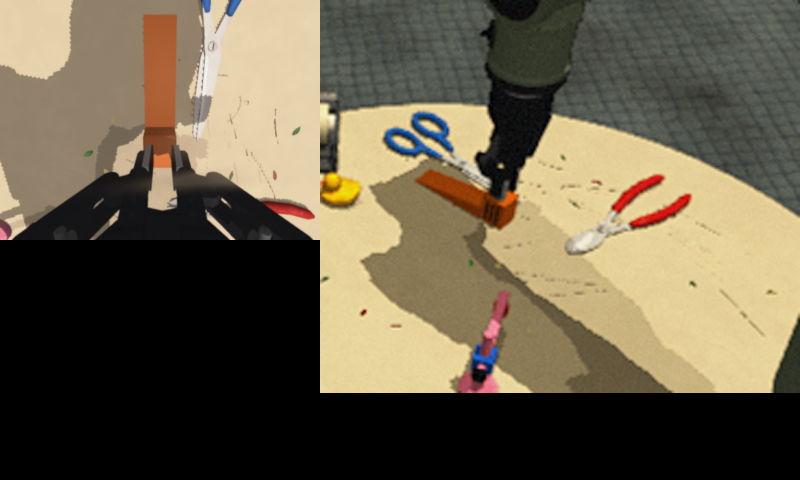

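```bash
python3 - <<'E'
from h import *
s=readout.observe();print(s["tool_pos"],s["grip_width"],s["gripper_force"],s["joint_pos"])
a=vision.snapshot("wrist");b=vision.snapshot("scene")
tp=s["tool_pos"];A=R.from_rotvec(s["eef_rot"]).as_matrix()
for n in("scene","wrist"):
    c=cam(n,s);print(n,"TCP",proj(c,tp),"grasp",proj(c,tp-19*A[:,2]),"heel top",proj(c,[441,-298.7,44]))
k=np.zeros((400,800,3),np.uint8)
k[:,:400]=cv2.resize(b[140:200,390:450],(400,400),interpolation=2)
k[:,400:]=cv2.resize(a[220:420,220:420],(400,400),interpolation=2)
cv2.imwrite("pics/miss2.png",k[:,:,::-1])
E
```

```text
[ 440.75589508 -298.72429936   13.97133043] 16.798450894656803 0.0 [ 0.47247367  0.65809378  0.01620731  1.97489781 -0.02036677  0.50851946
 -1.36326422]
scene TCP [[422.18065665 176.10692151]] grasp [[423.13107553 171.19025636]] heel top [[423.60500797 168.26686906]]
wrist TCP [[322.25943142 278.59485606]] grasp [[322.05059221 294.9168011 ]] heel top [[321.71241223 305.63072276]]
```

View pics/miss2.png

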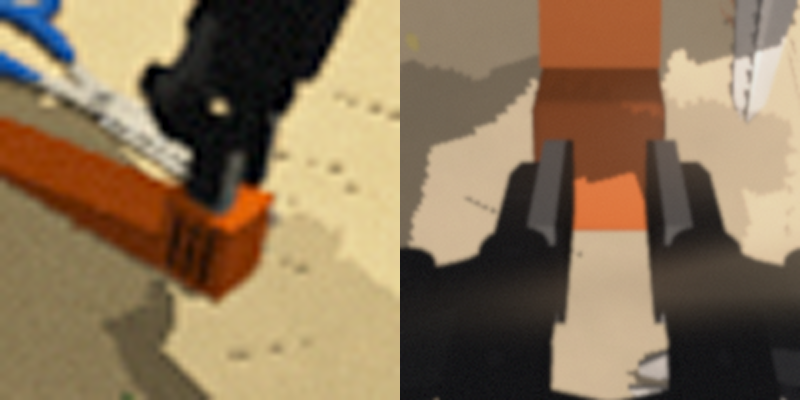

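Both views agree that the fingertips really end near z≈45–53, just above the heel top. That is about 30–38 mm short of the reported TCP, with no contact force. The heel itself sits where I measured it. I'll reopen and go down further in small steps, watching the force.

Call:
arm_command:
  plan:
    - [0.6, 0, 0, 0, 0, 0, 0]
    - [0.6, 0, 0, 0, 0, 0, 0]
    - [0.6, 0, 0, 0, 0, 0, 0]
    - [0.6, 0, 0, 0.005, 0, 0, 0]
    - [0.6, 0, 0, 0.005, 0, 0, 0]
    - [0.6, 0, 0, 0, 0, 0, 0]

```text
time: 3.65
tool_pos: [440.3, -298.4, 2.9]
eef_rot: [-3.107, 0.462, 0.002]
wrist_force: [1.0, -0.7, -1.0]
grip_width: 50.9
gripper_force: 0.0
```

```bash
python3 - <<'E'
from h import *
s=readout.observe();print(s["tool_pos"],s["wrist_force"],s["grip_width"])
a=vision.snapshot("wrist");b=vision.snapshot("scene")
k=np.zeros((400,800,3),np.uint8)
k[:,:400]=cv2.resize(b[140:200,390:450],(400,400),interpolation=2)
k[:,400:]=cv2.resize(a[220:420,220:420],(400,400),interpolation=2)
cv2.imwrite("pics/g3.png",k[:,:,::-1])
E
```

```text
[ 440.26894484 -298.40951509    2.940874  ] [ 1.03814225 -0.67191385 -1.03983466] 50.92811864542881
```

View pics/g3.png

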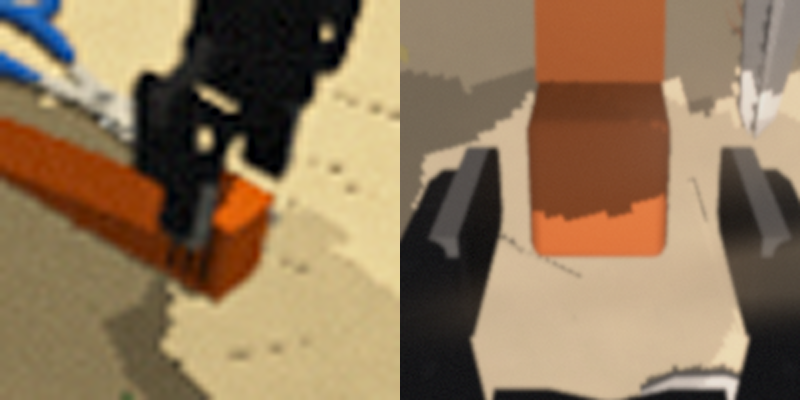

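The left finger now reaches about 9 mm below the heel top on its left side, so the tips are near z≈35 while the reading is 3. The heel sits between the pads (crop 500–720 against heel 530–668), about 2 mm left of centre. I'll go down a further 22 mm, carefully.

Call:
arm_command:
  plan:
    - [0.6, 0, -0.002, 0.006, 0, 0, 0]
    - [0.6, 0, 0, 0.006, 0, 0, 0]
    - [0.6, 0, 0, 0.005, 0, 0, 0]
    - [0.6, 0, 0, 0.003, 0, 0, 0]
    - [0.6, 0, 0, 0, 0, 0, 0]

```text
time: 4.25
tool_pos: [441.0, -296.6, -16.7]
eef_rot: [-3.107, 0.463, 0.001]
wrist_force: [0.4, -0.1, -0.3]
grip_width: 51.0
gripper_force: 0.0
```

Call:
arm_command:
  plan:
    - [0.2, 0, 0, 0, 0, 0, 0]
    - [0.2, 0, 0, 0, 0, 0, 0]
    - [0.2, 0, 0, 0, 0, 0, 0]
    - [0.2, 0, 0, 0, 0, 0, 0]

```text
time: 4.65
tool_pos: [441.3, -296.8, -15.9]
eef_rot: [3.107, -0.463, 0.0]
wrist_force: [-1.5, 0.3, 7.1]
grip_width: 31.2
gripper_force: 59.8
```

Gripped: 31.2 mm wide, 60 N. Now lift and carry.

Call:
arm_command:
  plan:
    - [0.2, 0, 0, -0.005, 0, 0, 0]
    - [0.2, 0, 0, -0.025, 0, 0, 0]
    - [0.2, 0, 0, -0.04, 0, 0, 0]
    - [0.2, 0, 0, -0.04, 0, 0, 0]
    - [0.2, 0, 0, -0.035, 0, 0, 0]
    - [0.2, 0, 0, -0.01, 0, 0, 0]
    - [0.2, 0, 0, 0, 0, 0, 0]

```text
time: 5.35
tool_pos: [441.9, -297.1, 140.2]
eef_rot: [3.106, -0.463, 0.004]
wrist_force: [0.2, -0.0, -0.7]
grip_width: 30.9
gripper_force: 59.5
```

```bash
python3 - <<'E'
from h import *
s=readout.observe();print(s["grip_width"],s["gripper_force"])
go([495,-40,140],-17);go([495,-40,140],14)
E
```

```text
30.93263219235535 59.548888206481934
at [ 441.9 -297.1  140.2] shift mm [ -24.1 -261.4    0. ] turn [ 0.03 -0.15  0.06] t 5.35
at [ 441.9 -297.1  140.2] shift mm [ -24.1 -261.4    0. ] turn [  0.07  -0.14 -30.94] t 5.35
```

Call:
arm_command:
  plan:
    - [0.2, -0.003, -0.02, 0, 0, 0, 0]
    - [0.2, -0.003, -0.04, 0, 0, 0, 0]
    - [0.2, -0.004, -0.045, 0, 0, 0, 0]
    - [0.2, -0.004, -0.045, 0, 0, 0, 0]
    - [0.2, -0.004, -0.045, 0, 0, 0, 0]
    - [0.2, -0.003, -0.04, 0, 0, 0, 0]
    - [0.2, -0.003, -0.026, 0, 0, 0, 0]
    - [0.2, 0, 0, 0, 0, 0, 0]

```text
time: 6.15
tool_pos: [494.1, -36.1, 137.3]
eef_rot: [-3.108, 0.454, 0.003]
wrist_force: [-0.1, -2.1, -0.8]
grip_width: 31.0
gripper_force: 59.7
```

Call:
arm_command:
  plan:
    - [0.2, 0, 0, 0, 0, 0, -5]
    - [0.2, 0, 0, 0, 0, 0, -7]
    - [0.2, 0, 0, 0, 0, 0, -7]
    - [0.2, 0, 0, 0, 0, 0, -7]
    - [0.2, 0, 0, 0, 0, 0, -5]
    - [0.2, 0, 0, 0, 0, 0, 0]
    - [0.2, 0, 0, 0, 0, 0, 0]

```text
time: 6.85
tool_pos: [493.8, -40.6, 138.0]
eef_rot: [-3.118, -0.379, 0.002]
wrist_force: [-0.6, 0.2, -0.7]
grip_width: 31.0
gripper_force: 59.5
```

```bash
python3 - <<'E'
from h import *
s=readout.observe();im=vision.snapshot("wrist");cv2.imwrite("pics/wr4.png",im[:,:,::-1])
np.save("s4.npy",np.r_[s["tool_pos"],s["eef_rot"]]);go([495,-40,140],14,s)
E
```

```text
at [493.8 -40.6 138. ] shift mm [ 1.3 -0.3 -2. ] turn [-0.03  0.07 -0.14] t 6.85
```

View pics/wr4.png

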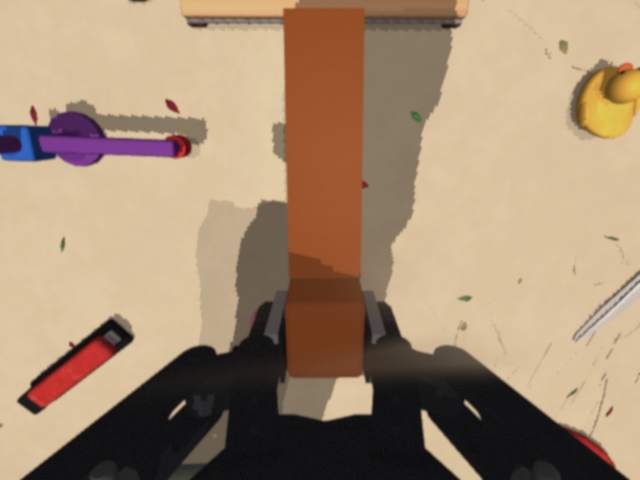

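The shelf front edge is level in the view, from (182,18) to (467,17), with the bar at row ~24. The wedge and the shelf are both centred on column ~324, so yaw and lateral position are right. Distances next.

```bash
python3 - <<'E'
from h import *
a=np.load("s4.npy");s=dict(tool_pos=a[:3],eef_rot=a[3:]);c=cam("wrist",s)
A=R.from_rotvec(a[3:]).as_matrix()
P=ray(c,[(182,17),(467,17)],30);B=ray(c,[(188,24),(463,24)],13)
for Q in(P,B): print(np.round(Q,1),np.linalg.norm(Q[0]-Q[1]),np.degrees(np.arctan2(-(Q[0]-Q[1])[0],(Q[0]-Q[1])[1])),"mid in tool",np.round(A.T@(Q.mean(0)-a[:3]),1))
t=cam("top");Q=ray(t,[(302.2,244.4),(384.4,224.4)],30);print(Q.mean(0),"mid in tool",A.T@(Q.mean(0)-a[:3]))
# wedge tip in tool frame: z below: fingertip offset; tool z at rest -16 => underside at tool z of (z_tool+16)
h=138+16
# tip top at world height (138+16)+3
print("tip",A.T@(ray(c,(324,9),157)[0]-a[:3]))
print("heel front top",A.T@(ray(c,(324,279),138+16+44)[0]-a[:3]))
E
```

```text
[[ 618.8   94.7   30. ]
 [ 668.  -103.4   30. ]] 204.15353316057585 13.926068849275689 mid in tool [154.    0.7 107.8]
[[ 618.    96.8   13. ]
 [ 668.6 -107.2   13. ]] 210.1810255228669 13.925789316979335 mid in tool [153.8   1.5 124.8]
[641.45374911  -3.76825904  30.        ] mid in tool [152.31149614  -0.31990482 107.79283225]
tip [124.24909501   0.44371004 -19.17106218]
heel front top [ 28.28321546   0.51815863 -60.04605218]
```

Call:
arm_command:
  plan:
    - [0.2, -0.005, 0, 0.02, 0, 0, 0]
    - [0.2, 0, 0, 0.04, 0, 0, 0]
    - [0.2, 0, 0, 0.04, 0, 0, 0]
    - [0.2, 0, 0, 0.035, 0, 0, 0]
    - [0.2, 0, 0, 0.012, 0, 0, 0]
    - [0.2, 0, 0, 0.003, 0, 0, 0]
    - [0.2, 0, 0, 0, 0, 0, 0]
    - [0.2, 0, 0, 0, 0, 0, 0]

```text
time: 7.7
tool_pos: [490.4, -41.4, -9.8]
eef_rot: [3.118, 0.384, 0.003]
wrist_force: [0.3, 0.2, -1.2]
grip_width: 31.6
gripper_force: 59.6
```

Call:
arm_command:
  plan:
    - [0.2, 0, 0, 0.001, 0, 0, 0]
    - [0.2, 0, 0, 0, 0, 0, 0]

```text
time: 7.9
tool_pos: [490.0, -41.4, -11.4]
eef_rot: [3.118, 0.384, 0.002]
wrist_force: [0.4, -0.4, -0.8]
grip_width: 30.9
gripper_force: 59.6
```

Call:
arm_command:
  plan:
    - [0.2, 0, 0, 0.0015, 0, 0, 0]
    - [0.2, 0, 0, 0.0015, 0, 0, 0]
    - [0.2, 0, 0, 0, 0, 0, 0]

```text
time: 8.2
tool_pos: [489.4, -41.3, -15.3]
eef_rot: [-3.118, -0.385, 0.0]
wrist_force: [0.4, 0.8, -1.4]
grip_width: 31.1
gripper_force: 59.6
```

Call:
arm_command:
  plan:
    - [0.2, 0, 0, 0.001, 0, 0, 0]
    - [0.2, 0, 0, 0, 0, 0, 0]

```text
time: 8.4
tool_pos: [489.5, -41.3, -15.9]
eef_rot: [3.118, 0.385, 0.0]
wrist_force: [-3.1, -0.5, 9.2]
grip_width: 30.8
gripper_force: 60.8
```

The wedge is down on the table (9 N). I'll ease off 0.5 mm and slide to just before the bar.

Call:
arm_command:
  plan:
    - [0.2, 0.002, 0.001, -0.0005, 0, 0, 0]
    - [0.2, 0.008, 0, 0, 0, 0, 0]
    - [0.2, 0.01, 0, 0, 0, 0, 0]
    - [0.2, 0.01, 0, 0, 0, 0, 0]
    - [0.2, 0.008, 0, 0, 0, 0, 0]
    - [0.2, 0.002, 0, 0, 0, 0, 0]
    - [0.2, 0, 0, 0, 0, 0, 0]

```text
time: 9.1
tool_pos: [528.6, -32.4, -15.9]
eef_rot: [-3.118, -0.385, 0.0]
wrist_force: [0.3, 0.7, -1.1]
grip_width: 30.7
gripper_force: 59.8
```

```bash
python3 - <<'E'
from h import *
s=readout.observe();im=vision.snapshot("wrist");b=vision.snapshot("scene")
k=np.zeros((480,800,3),np.uint8);k[:240,:320]=cv2.resize(im,(320,240))
k[:480,320:]=cv2.resize(b[150:300,220:370],(480,480),interpolation=2)
cv2.imwrite("pics/ins.png",k[:,:,::-1]);go([s["tool_pos"][0],s["tool_pos"][1],-16],13.93,s)
E
```

```text
at [528.6 -32.4 -15.9] shift mm [0.  0.  0.1] turn [-0.01  0.01  0.14] t 9.1
```

View pics/ins.png

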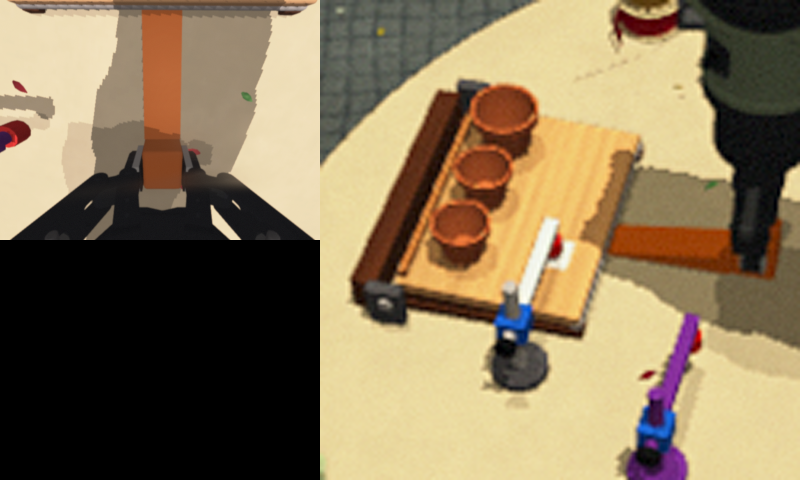

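The wedge's thin end has just gone under the bar, centred (wrist column 162·2 against a bar centre of 161.5·2). I'll carry on to about 45 mm in.

Call:
arm_command:
  plan:
    - [0.2, 0.003, 0, 0, 0, 0, 0]
    - [0.2, 0.006, 0, 0, 0, 0, 0]
    - [0.2, 0.006, 0, 0, 0, 0, 0]
    - [0.2, 0.004, 0, 0, 0, 0, 0]
    - [0.2, 0.001, 0, 0, 0, 0, 0]
    - [0.2, 0, 0, 0, 0, 0, 0]

```text
time: 9.8
tool_pos: [547.9, -27.6, -15.8]
eef_rot: [-3.118, -0.385, 0.0]
wrist_force: [-0.0, 0.6, -1.6]
grip_width: 31.0
gripper_force: 59.8
```

Call:
arm_command:
  plan:
    - [0.2, 0.002, 0, 0, 0, 0, 0]
    - [0.2, 0.002, 0, 0, 0, 0, 0]
    - [0.2, 0.002, 0, 0, 0, 0, 0]
    - [0.2, 0.002, 0, 0, 0, 0, 0]
    - [0.2, 0.002, 0, 0, 0, 0, 0]

```text
time: 10.3
tool_pos: [556.7, -25.5, -15.9]
eef_rot: [3.118, 0.384, -0.003]
wrist_force: [-13.7, -1.9, 10.3]
grip_width: 31.0
gripper_force: 60.9
```

Call:
arm_command:
  plan:
    - [0.2, 0.002, 0, 0, 0, 0, 0]
    - [0.2, 0.002, 0, 0, 0, 0, 0]
    - [0.2, 0.002, 0, 0, 0, 0, 0]
    - [0.2, 0.002, 0, 0, 0, 0, 0]
    - [0.2, 0.002, 0, 0, 0, 0, 0]

```text
time: 10.8
tool_pos: [565.6, -23.5, -15.9]
eef_rot: [3.118, 0.384, -0.006]
wrist_force: [-11.3, -2.3, 6.9]
grip_width: 31.3
gripper_force: 60.8
```

Call:
arm_command:
  plan:
    - [0.2, 0.002, 0, 0, 0, 0, 0]
    - [0.2, 0.002, 0, 0, 0, 0, 0]
    - [0.2, 0.001, 0, 0, 0, 0, 0]
    - [0.2, 0.001, 0, 0, 0, 0, 0]

```text
time: 11.2
tool_pos: [571.4, -22.1, -15.9]
eef_rot: [3.118, 0.384, -0.006]
wrist_force: [-11.5, -2.6, 6.2]
grip_width: 31.1
gripper_force: 60.6
```

Call:
arm_command:
  plan:
    - [0.2, 0.001, 0, 0, 0, 0, 0]
    - [0.2, 0.001, 0, 0, 0, 0, 0]

```text
time: 11.4
tool_pos: [573.4, -21.5, -15.9]
eef_rot: [3.118, 0.384, -0.005]
wrist_force: [-10.6, -3.2, 7.1]
grip_width: 31.5
gripper_force: 60.5
```

Call:
arm_command:
  plan:
    - [0.2, 0.001, 0, 0, 0, 0, 0]
    - [0.2, 0.001, 0, 0, 0, 0, 0]

```text
time: 11.6
tool_pos: [575.3, -21.0, -15.9]
eef_rot: [3.118, 0.384, -0.005]
wrist_force: [-9.9, -3.0, 7.0]
grip_width: 31.0
gripper_force: 60.5
```

Call:
arm_command:
  plan:
    - [0.2, 0.001, 0, 0, 0, 0, 0]
    - [0.2, 0.001, 0, 0, 0, 0, 0]

```text
time: 11.8
tool_pos: [577.3, -20.6, -15.9]
eef_rot: [3.118, 0.384, -0.005]
wrist_force: [-11.1, -2.1, 7.1]
grip_width: 31.2
gripper_force: 60.5
```

Call:
arm_command:
  plan:
    - [0.2, 0.001, 0, 0, 0, 0, 0]
    - [0.2, 0.001, 0, 0, 0, 0, 0]

```text
time: 12.0
tool_pos: [579.2, -20.1, -15.9]
eef_rot: [3.118, 0.384, -0.005]
wrist_force: [-10.9, -2.4, 7.0]
grip_width: 31.1
gripper_force: 60.5
```

Call:
arm_command:
  plan:
    - [0.2, 0.001, 0, 0, 0, 0, 0]
    - [0.2, 0.001, 0, 0, 0, 0, 0]

```text
time: 12.2
tool_pos: [581.2, -19.6, -15.9]
eef_rot: [3.118, 0.384, -0.005]
wrist_force: [-11.0, -2.7, 7.3]
grip_width: 30.9
gripper_force: 60.5
```

Call:
arm_command:
  plan:
    - [0.2, 0.001, 0, 0, 0, 0, 0]
    - [0.2, 0.001, 0, 0, 0, 0, 0]

```text
time: 12.4
tool_pos: [583.1, -19.1, -15.9]
eef_rot: [3.118, 0.384, -0.005]
wrist_force: [-10.6, -3.2, 6.6]
grip_width: 31.0
gripper_force: 60.5
```

Call:
arm_command:
  plan:
    - [0.2, 0.001, 0, 0, 0, 0, 0]
    - [0.2, 0.001, 0, 0, 0, 0, 0]

```text
time: 12.6
tool_pos: [585.0, -18.6, -15.9]
eef_rot: [3.118, 0.384, -0.005]
wrist_force: [-10.2, -2.3, 5.5]
grip_width: 30.7
gripper_force: 60.5
```

Call:
arm_command:
  plan:
    - [0.2, 0.001, 0, 0, 0, 0, 0]
    - [0.2, 0.001, 0, 0, 0, 0, 0]

```text
time: 12.8
tool_pos: [586.4, -18.3, -15.9]
eef_rot: [3.117, 0.384, -0.007]
wrist_force: [-18.0, -4.2, 14.3]
grip_width: 31.0
gripper_force: 61.4
```

The push jumped from 10.5 to 18.5 N, so the shelf is bearing on the foot at an estimated 5–6 N. I'll stop, relax the push and release.

Call:
arm_command:
  plan:
    - [0.2, -0.0007, 0, 0, 0, 0, 0]
    - [0.2, 0, 0, 0, 0, 0, 0]

```text
time: 13.0
tool_pos: [586.4, -18.3, -15.9]
eef_rot: [3.118, 0.384, -0.005]
wrist_force: [-9.2, -1.9, 5.5]
grip_width: 30.8
gripper_force: 60.4
```

```bash
python3 - <<'E'
from h import *
s=readout.observe();im=vision.snapshot("wrist");b=vision.snapshot("scene")
k=np.zeros((480,800,3),np.uint8);k[:240,:320]=cv2.resize(im,(320,240))
k[:480,320:]=cv2.resize(b[170:290,230:350],(480,480),interpolation=2)
cv2.imwrite("pics/bear.png",k[:,:,::-1])
print(s["wrist_force"])
E
```

```text
[-9.20827117 -1.90879778  5.49698103]
```

Check that it was a real bearing and not stick-slip: one tiny push again.

Call:
arm_command:
  plan:
    - [0.2, 0.0007, 0, 0, 0, 0, 0]
    - [0.2, 0.0003, 0, 0, 0, 0, 0]

```text
time: 13.3
tool_pos: [586.4, -18.3, -15.9]
eef_rot: [3.117, 0.384, -0.008]
wrist_force: [-18.3, -3.0, 14.3]
grip_width: 31.1
gripper_force: 61.5
```

Call:
arm_command:
  plan:
    - [0.2, -0.0009, 0, 0, 0, 0, 0]
    - [0.2, 0, 0, 0, 0, 0, 0]

```text
time: 13.5
tool_pos: [586.4, -18.3, -15.9]
eef_rot: [3.118, 0.384, -0.005]
wrist_force: [-9.3, -3.1, 6.5]
grip_width: 31.1
gripper_force: 60.5
```

The push goes back to 18.5 N with no motion, against 11 N when sliding freely, so the bearing is real. Tip is ~65 mm in. Release and retreat.

Call:
arm_command:
  plan:
    - [0.3, 0, 0, 0, 0, 0, 0]
    - [0.4, 0, 0, 0, 0, 0, 0]
    - [0.5, 0, 0, 0, 0, 0, 0]
    - [0.55, 0, 0, 0, 0, 0, 0]
    - [0.55, 0, 0, 0, 0, 0, 0]

```text
time: 14.0
tool_pos: [588.2, -17.6, -15.7]
eef_rot: [-3.118, -0.385, -0.0]
wrist_force: [-0.0, 0.2, 0.3]
grip_width: 47.2
gripper_force: 0.0
```

Call:
arm_command:
  plan:
    - [0.55, 0, 0, -0.005, 0, 0, 0]
    - [0.55, 0, 0, -0.02, 0, 0, 0]
    - [0.55, 0, 0, -0.03, 0, 0, 0]
    - [0.55, 0, 0, -0.035, 0, 0, 0]
    - [0.55, -0.01, 0, -0.035, 0, 0, 0]
    - [0.55, -0.02, 0, -0.035, 0, 0, 0]
    - [0.55, -0.02, 0, -0.02, 0, 0, 0]
    - [0.55, 0, 0, 0, 0, 0, 0]

```text
time: 14.8
tool_pos: [539.2, -30.6, 167.6]
eef_rot: [3.117, 0.383, 0.006]
wrist_force: [0.6, -1.0, -0.2]
grip_width: 47.1
gripper_force: 0.0
```

```bash
python3 - <<'E'
from h import *
im=vision.snapshot("wrist");b=vision.snapshot("scene")
k=np.zeros((480,800,3),np.uint8);k[:240,:320]=cv2.resize(im,(320,240))
k[:480,320:]=cv2.resize(b[150:300,220:370],(480,480),interpolation=2)
cv2.imwrite("pics/end.png",k[:,:,::-1])
E
```

```text
(no output)
```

View pics/end.png

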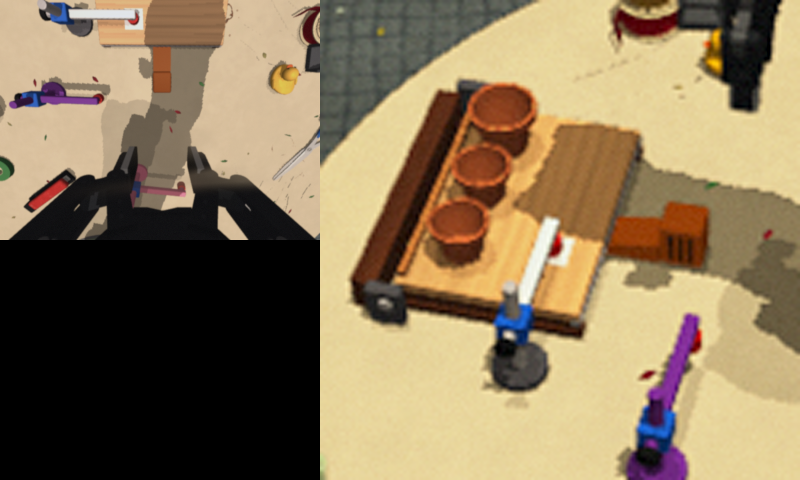

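The final view shows the wedge under the middle of the front edge, with its heel at scene crop (685,232). The shelf is raised, the red foot rests on its pad at (560,248), and the gripper is clear with nothing else moved.

```bash
python3 -c "
from cell import env;print(env.finish_job())"
```

```text
the job is handed in; nothing more can be done
None
```

The job is handed in: the wedge is about 65 mm in under the middle of the shelf's front edge and holds the shelf on the gauge's red foot at about 5–6 N (inferred from the push force), with the gripper clear and no verdict returned.

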